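# Stow the block plane: push the loaded tote up the ramp behind its lip

## Robot

A 6-joint arm with a two-finger parallel gripper is mounted at the origin on the work surface. World frame = base frame: x ahead of the robot, y to its left, z up, the work surface at z = 0. Lengths are in m, angles in degrees, forces in N, time in s.
With the tool pointing down it reaches from about 0.3 to 0.75 m from the base axis. Payload 8.5 kg.
Tool frame: the origin (TCP) lies on the centre line of the jaws, within the pads' length; the fingertips stand 22 mm ahead of it and the grasp point (between the pads) lies 3 mm ahead of it (env.tip_reach is the distance from the TCP to the fingertips, in m); y points along the fingers, z is the direction in which the jaws open and shut, and the axes are right-handed (so a half turn about y gives the same grasp; the last joint's range is limited). The gripper opens to 85 mm and grips with 20 to 120 N. Pads are 22 mm wide; open, the fingers measure 114 mm over their backs; the gripper's body (76 mm by 85 mm) begins 54 mm behind the grasp point. The pads swing forward as they close: fully open they stand 13 mm farther back than shut.
Start: joints at [59.857, 21.807, 74.336, -0, 83.858, -12.336], TCP at [0.168, 0.524, 0.253] pointing down, gripper open.
Joint ranges: [-178.18, 178.18], [-50.72, 133.34], [12.68, 142.11], [-81.47, 261.47], [9.98, 163.14], [-165.26, 165.26]. Speed limits (degrees/s): [136.94, 136.94, 180, 180, 180, 180].

## Interface

Orientations are given as a 3x3 rotation matrix whose columns are the frame's x, y, z axes.
In Python, from rig import env, get_image gives the robot as it stands. The module is installed in compiled form; this text tells all that it offers.
- The arm moves only by the tool carry_out, never from a script. Its argument "targets" is a list that holds one entry, the list of rows, each a list of 7 numbers: the closure, from 0 (fully open) to 1 (shut), then the shift along the world's x, y, z in mm, then the turn, a rotation vector about the world's x, y, z in degrees. In form: [[[claw, dx, dy, dz, ax, ay, az], ...]]. A call has 1 to 20 rows; each row is the pose to reach, as a shift and turn from the pose commanded when the call began; what a row does not reach only later rows make up. A row lasts 1/12 s, in which the tool goes at most 41.7 mm and 7.16 degrees, less where a joint would pass 70% of its speed; a pose out of reach is approached as far as the arm can. A call with a gripper value outside its range is refused whole. The fingers move at their own pace and stop on an object; "squeeze" is the grip in N (left out, the last holds). Time passes only in rows, so rows that repeat a pose let the fingers close. It gives the time, the measured TCP pose, the force and the opening at its end, in the units of the state.
- env.observe(): the state, without advancing time (a new reading comes with each control period).
- get_image(name): name is "scene" or "top" or "wrist"; returns a dict with "img" (384x512x3 uint8, red, green, blue), "fx", "fy", "cx", "cy" (pixels), "rvec" (rotation vector, rad) and "tvec" (3), from world to camera coordinates, as OpenCV has them. Camera axes: x right, y down, z forward; pixel columns grow to the right and rows downward; lengths in m; the calibration is good to about 2 mm. A picture is of the moment at which its call begins. There is no depth.
- env.close_job(): hands the job in, once; it reports no verdict.
The state is a dict: "time_s": time; "q": joint angles; "qvel": joint speeds; "joint_efforts": joint torques, N m; "position": TCP position; "tool_rot": TCP orientation; "ft_force": force on the tool from outside, world axes, zero at the start; "wrist_torque": the same for the moment, N m; "grip_width": finger opening in m.
Only numpy, scipy, OpenCV 4.12 (cv2) and the standard library are available. Lean on these libraries where they do the work, as an engineer would, in place of code of your own. Each camera call takes 0.05 s, during which the arm holds its last target.

## Task

Put the little brass block plane into the green tote, then push the tote up the wooden ramp, without lifting it off, until its tail drops behind the brass lip and the tote sits flat on the slope. The lip's frame is set differently each time, so feel for it and come gently onto the black sprung bumper above it: never ram the bumper. Let go of everything and leave the other things on the bench where they are.

Things in the scene. Friction and masses are not known exactly. Their poses are not given: they have to be found in the camera images.
- ramp: The ramp's base, on the bench. Origin: on the bench, under the middle of the slope's foot; x points up the ramp, level. From the foot a level landing board (top 8 mm above the bench) reaches 175 mm back along -x. Dark rails run along both edges of landing and slope, 122 mm apart inside, 16 mm wide, 22 mm high. The ramp is 160 mm wide.
- deck: The ramp's sloped deck of pale wood, 335 mm long, rising at 14 degrees (0.244 rad). Origin: middle of the slope's foot, on the deck's surface, 8 mm above the bench. x points up the slope along the deck, z square to it. On the rails is clamped a latch frame with steel side bars; its place differs each time, is not reported, and does not give under the push.
- slope_mid (a point): Point on the deck's middle line 160 mm up the slope. Below it lies the latch frame's brass lip across the deck, 7 mm high: a 40 mm long run-up, a 6 mm flat crest, and an upright back face on the upper side, somewhere 60 to 105 mm up from the foot. A pushing finger's friction can hold the tote's tail up past the lip; the tail then drops when the push is relaxed.
- slope_top (a point): Middle of the deck's upper end. Below it the latch frame carries a black rubber bumper, 100 mm wide, 8 to 48 mm above the deck, its face 134 mm up from the lip's back face (the 130 mm tote fits with 4 mm to spare). It gives along the slope on a spring: 1 N at first touch, 1.2 N more per mm, 20 mm of travel. The tote must never press it with more than 12 N.
- tote: Green open-topped wooden tote, 130 mm long (x), 110 mm wide (y), 55 mm high, walls and floor 5 mm, about 0.35 kg. Origin: centre of its underside; x points from its tail to its front (up the ramp), z up. It starts on the level landing, between the guide rails, its front just short of the slope.
- tote_tail (a point): Middle of the tote's lower tail edge (the end to push on), 65 mm behind the tote's origin.
- tote_front (a point): Middle of the tote's lower front edge, 65 mm ahead of the tote's origin.
- plane: Small brass block plane, about 0.25 kg: brass body 84 mm long (x), 30 mm wide (y), 24 mm high, with a dark wooden wedge and knob on top (in all 40 mm high). Origin: centre of its sole. Grip the brass sides, across y.
- spool_clamp: Bystander: small pale wooden spool clamp standing upright, 34 mm across, 60 mm high. Origin: centre of its foot.
- rosin_tin: Bystander: flat round red tin, 48 mm across, 22 mm high. Origin: centre of its underside.
- glue_bottle: Bystander: clear bottle with white cap, 56 mm across, 150 mm high. Origin: centre of its underside.
- varnish_jar: Bystander: amber jar, 68 mm across, 85 mm high. Origin: centre of its underside.
- gouge: Bystander: gouge with a handle lying on the bench, 200 mm long along its x.
- brush: Bystander: brush lying on the bench along its x.
- scroll: Bystander: carved reddish violin scroll on a neck stub, 135 mm long, 42 mm high.
There are look-alikes about, which are no part of the job. Leave any blue or orange look-alike of the plane alone. Of the things shaped like the tote, the green one is meant.

How it is judged:
By the outcome, as a careful person would: the job done as asked, in the order asked, and still so for the second after the job is handed in, with the robot touching nothing.
It also fails if it takes over 72 s, if anything falls off the work surface, if the arm or the gripper's body presses on something with over 40 N, if the wrist force passes 120 N, or if a joint passes its speed limit or range.

## Working session

There is one attempt and no reset: what is moved stays moved. The work goes in short steps, Python scripts to look and compute and a tool call to move; the robot and the scene stay as the last step left them, time stands still between calls to the robot, and variables do not carry over. Pictures are saved under pics/ and viewed, and the job is handed in when it is done.

Besides the shell and the picture viewer there is one more tool, called after ">>>" as name([rows], argument=value, ...), one row to a line, values as JSON. carry_out: Moves the arm, as the interface text tells. Its arguments: {"type":"object","properties":{"targets":{"type":"array"},"squeeze":{"type":"number"}},"required":["targets"]}

```bash
mkdir -p pics; cat > h.py <<'E'
import numpy as np, cv2
from rig import env, get_image
def snap(n,tag):
    d=get_image(n); cv2.imwrite(f'pics/{tag}.png',d['img'][:,:,::-1]); np.savez(f'pics/{tag}.npz',**d); return d
def load(tag): return dict(np.load(f'pics/{tag}.npz'))
def ray(d,u,v):
    R=cv2.Rodrigues(np.array(d['rvec'],float))[0]; t=np.array(d['tvec'],float).ravel()
    c=-R.T@t; r=R.T@np.array([(u-d['cx'])/d['fx'],(v-d['cy'])/d['fy'],1]); return c,r
def onz(d,u,v,z):
    c,r=ray(d,u,v); return c+r*(z-c[2])/r[2]
def proj(d,P):
    R=cv2.Rodrigues(np.array(d['rvec'],float))[0]; p=R@np.array(P)+np.array(d['tvec'],float).ravel()
    return float(d['fx']*p[0]/p[2]+d['cx']),float(d['fy']*p[1]/p[2]+d['cy'])
E
python3 - <<'E'
from h import *
for n in ['scene','top','wrist']:
    d=snap(n,n+'0'); 
    R=cv2.Rodrigues(np.array(d['rvec'],float))[0]; print(n,ray(d,256,192))
print({k:np.round(v,3) for k,v in env.observe().items()})
E
```

```text
scene (array([ 1.05442082, -0.48870864,  1.07295   ]), array([-0.40987652,  0.46012936, -0.78798935]))
top (array([0.27571229, 0.03020122, 1.59564383]), array([ 1.56654524e-01,  6.78087993e-04, -9.87791643e-01]))
wrist (array([0.10438165, 0.54230904, 0.37320519]), array([ 0.2567223 , -0.08663219, -0.96264557]))
{'time_s': np.float64(0.15), 'q': array([ 59.856,  21.834,  74.371,   0.   ,  83.856, -12.336]), 'qvel': array([ 0.081, -0.132, -0.2  ,  0.095, -0.049,  0.118]), 'joint_efforts': array([ 3.0000e-03, -4.4862e+01, -2.3135e+01, -0.0000e+00,  4.0000e-03,
        0.0000e+00]), 'position': array([0.168, 0.523, 0.253]), 'tool_rot': array([[ 0.952, -0.001,  0.306],
       [-0.306, -0.001,  0.952],
       [-0.   , -1.   , -0.001]]), 'ft_force': array([ 0.337, -0.438,  1.363]), 'wrist_torque': array([ 0.003, -0.015,  0.005]), 'grip_width': np.float64(0.085)}
```

View pics/scene0.png

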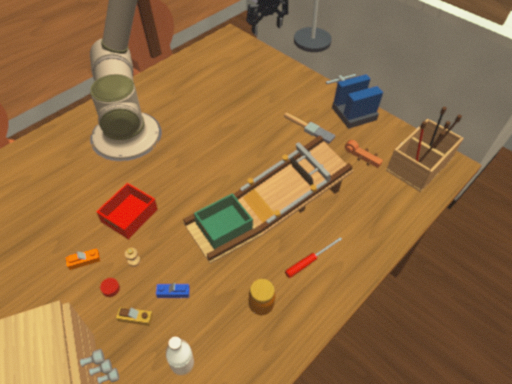

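View pics/top0.png

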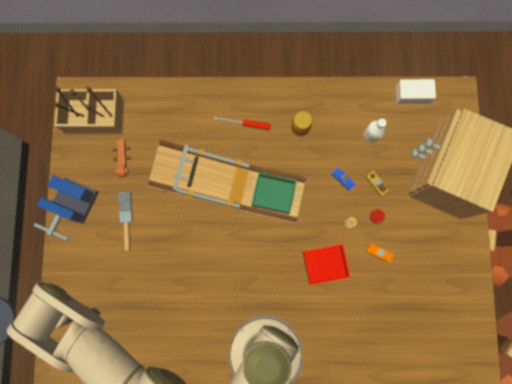

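View pics/wrist0.png

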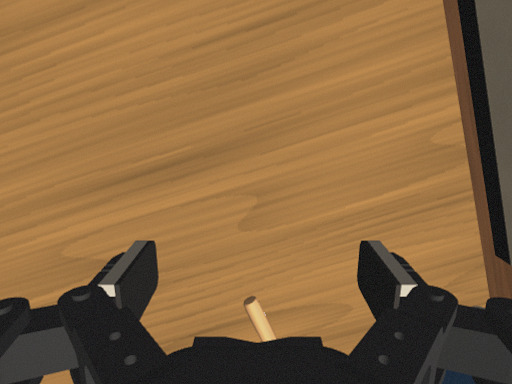

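In the scene view the planes are orange (83,258), blue (173,291) and brass (134,316); the brass one is meant. The totes are red (127,210) and green (223,220); the green one is meant. I'll confirm both in enlarged crops and measure them.

```bash
python3 - <<'E'
from h import *
s=load('scene0');t=load('top0')
a=cv2.resize(s['img'][270:340,90:200],None,fx=4.5,fy=4.5,interpolation=cv2.INTER_CUBIC)
b=cv2.resize(t['img'][130:230,140:320],None,fx=4,fy=4,interpolation=cv2.INTER_CUBIC)
c=cv2.resize(t['img'][150:230,320:410],None,fx=4,fy=4,interpolation=cv2.INTER_CUBIC)
cv2.imwrite('pics/ca.png',a[:,:,::-1]);cv2.imwrite('pics/cb.png',b[:,:,::-1]);cv2.imwrite('pics/cc.png',c[:,:,::-1])
def mask(d,lo,hi,box):
    h=cv2.cvtColor(d['img'],cv2.COLOR_RGB2HSV); m=cv2.inRange(h,lo,hi); k=np.zeros_like(m);x0,y0,x1,y1=box;k[y0:y1,x0:x1]=m[y0:y1,x0:x1];return k
# green tote
for d,nm,box in((t,'top',(230,150,320,230)),(s,'scene',(170,180,270,260))):
    m=mask(d,(60,80,30),(95,255,255),box)
    cs,_=cv2.findContours(m,0,2); c=max(cs,key=cv2.contourArea); r=cv2.minAreaRect(c); print(nm,'tote',r,[np.round(onz(d,*p,0.063)[:2],4).tolist() for p in cv2.boxPoints(r)])
h=cv2.cvtColor(t['img'],cv2.COLOR_RGB2HSV)
print(h[170:196:3,366:390:3].tolist())
E
```

```text
top tote ((273.54388427734375, 193.7951202392578), (37.156494140625, 29.683290481567383), 12.094758033752441) [[0.4776, 0.0434], [0.5744, 0.0232], [0.5485, -0.0965], [0.4524, -0.0752]]
scene tote ((223.30001831054688, 217.10000610351562), (32.64659118652344, 47.85185241699219), 63.43495178222656) [[0.4576, -0.0776], [0.4894, 0.0628], [0.5925, 0.0181], [0.5585, -0.1141]]
[[[17, 160, 156], [17, 166, 154], [19, 165, 162], [17, 163, 153], [17, 158, 147], [18, 173, 143], [17, 164, 148], [18, 168, 146]], [[17, 153, 148], [21, 165, 172], [21, 178, 162], [21, 169, 169], [18, 168, 138], [17, 169, 140], [18, 160, 139], [17, 156, 141]], [[20, 174, 151], [23, 182, 188], [15, 157, 107], [21, 174, 180], [20, 172, 165], [17, 164, 151], [17, 163, 149], [17, 159, 151]], [[18, 168, 147], [22, 180, 166], [23, 189, 192], [22, 172, 200], [24, 96, 178], [18, 152, 161], [17, 162, 157], [18, 162, 156]], [[18, 165, 162], [18, 174, 141], [23, 178, 189], [28, 59, 168], [44, 30, 169], [26, 49, 152], [18, 160, 161], [18, 171, 158]], [[17, 168, 152], [17, 161, 152], [19, 182, 136], [22, 163, 181], [20, 67, 129], [15, 146, 119], [18, 161, 150], [17, 161, 149]], [[18, 161, 157], [18, 168, 156], [18, 163, 152], [21, 184, 141], [22, 173, 165], [13, 146, 117], [15, 162, 120], [20, 178, 162]], [[17, 158, 153], [17, 159, 149], [18, 166, 149], [18, 175, 144], [23, 179, 157], [21, 173, 149], [21, 175, 156], [21, 174, 173]], [[17, 156, 154], [17, 164, 151], [17, 163, 155], [17, 160, 153], [17, 167, 142], [22, 185, 176], [19, 170, 165], [17, 167, 148]]]
```

View pics/ca.png

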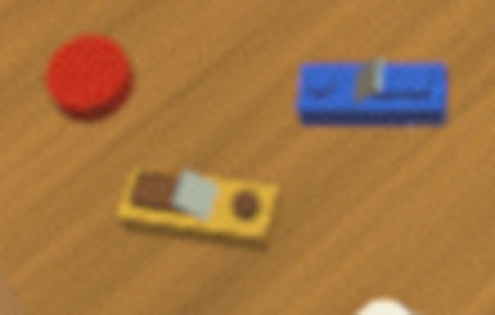

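View pics/cb.png

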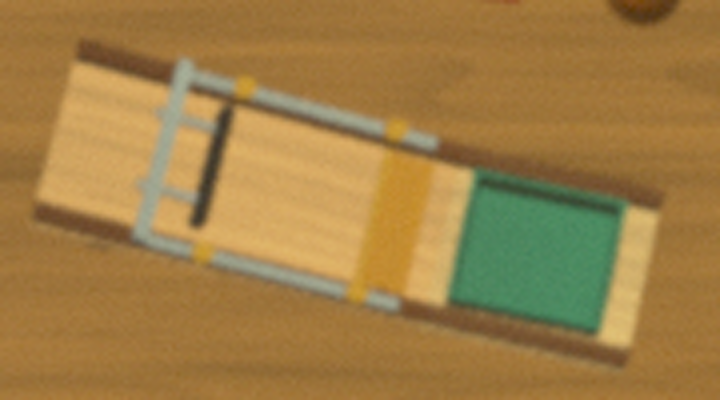

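View pics/cc.png

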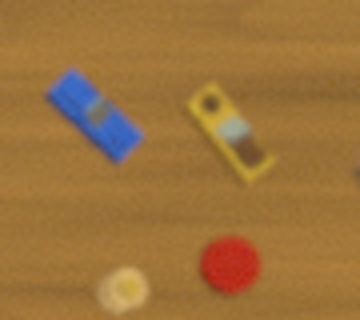

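```bash
python3 - <<'E'
from h import *
s=load('scene0');t=load('top0')
P=lambda u,v:(u/4+140-.375,v/4+130-.375)
A=onz(t,*P(658,207),.030);B=onz(t,*P(624,363),.030)
zt=.008+.335*np.sin(np.radians(14))+.022
C=onz(t,*P(80,42),zt);D=onz(t,*P(36,215),zt)
print('rail ends',A,B,C,D,np.linalg.norm(A-B),np.linalg.norm(C-D))
m0=(A+B)/2;m1=(C+D)/2;d=(m1-m0)[:2];L=np.linalg.norm(d);d/=L
print('yaw',np.degrees(np.arctan2(d[1],d[0])),'len',L,'expect',.175+.335*np.cos(np.radians(14))) 
foot=m0[:2]+d*.175; print('foot by tail',foot, 'foot by top',m1[:2]-d*(.335*np.cos(np.radians(14))))
def deck(u,v,h,y=None):
    # intersect with plane h above deck
    c,r=ray(t,u,v); n=np.array([-np.sin(.2443)*d[0],-np.sin(.2443)*d[1],np.cos(.2443)])
    o=np.array([foot[0],foot[1],.008]); k=(h-(c-o)@n)/(r@n); p=c+k*r-o
    ex=np.array([np.cos(.2443)*d[0],np.cos(.2443)*d[1],np.sin(.2443)]); return p@ex, p@np.array([-d[1],d[0],0])
for nm,u,v,h in(('lip back',388,148,.007),('lip back',358,288,.007),('lip low',436,155,.0),('lip low',407,300,0),('bump face',232,108,.048),('bump face',205,224,.048)):
    print(nm,np.round(deck(*P(u,v),h),4))
# plane
lab=cv2.cvtColor(t['img'],cv2.COLOR_RGB2HSV)
sub=t['img'].astype(int)[168:200,360:395]
h=lab[168:200,360:395]
m=(((h[...,0]>=20)&(h[...,2]>130)&(h[...,1]>140))*255).astype(np.uint8)
pts=np.argwhere(m)[:,::-1]+[360,168]
cs,_=cv2.findContours(cv2.morphologyEx(m,cv2.MORPH_CLOSE,np.ones((5,5))),0,2);c=max(cs,key=cv2.contourArea)+np.array([360,168])
r=cv2.minAreaRect(c);bp=cv2.boxPoints(r);W=np.array([onz(t,*p,.022) for p in bp]);print('plane top',r,W[:,:2],W.mean(0),[np.linalg.norm(W[i]-W[i-1]) for i in range(2)])
h=cv2.cvtColor(s['img'],cv2.COLOR_RGB2HSV)[303:330,110:160]
m=(((h[...,0]>=21)&(h[...,2]>110)&(h[...,1]>120))*255).astype(np.uint8)
cs,_=cv2.findContours(cv2.morphologyEx(m,cv2.MORPH_CLOSE,np.ones((5,5))),0,2);c=max(cs,key=cv2.contourArea)+np.array([110,303])
r=cv2.minAreaRect(c);bp=cv2.boxPoints(r);W=np.array([onz(s,*p,.018) for p in bp]);print('plane scene',r,W[:,:2],W.mean(0))
E
```

```text
rail ends [ 0.56062366 -0.13055729  0.03      ] [ 0.42897564 -0.10049471  0.03      ] [0.68118133 0.34508836 0.11104384] [0.53824491 0.3752295  0.11104384] 0.13503688464486932 0.1460797996851346
yaw 76.4189847317749 len 0.4893682202046673 expect 0.5000490683024588
foot by tail [0.53589316 0.05458081] foot by top [0.53338508 0.04419861]
lip back [ 0.0626 -0.0629]
lip back [0.0577 0.059 ]
lip low [ 0.0197 -0.0701]
lip low [0.0135 0.057 ]
bump face [ 0.201  -0.0506]
bump face [0.1976 0.0468]
plane top ((377.14227294921875, 182.61151123046875), (26.048622131347656, 10.349284172058105), 52.12501525878906) [[ 0.58271603 -0.33750056]
 [ 0.60471027 -0.36588086]
 [ 0.534211   -0.41676312]
 [ 0.51252788 -0.38850062]] [ 0.5585413  -0.37716129  0.022     ] [np.float64(0.08676048673863972), np.float64(0.03590526498890054)]
plane scene ((133.5, 315.5), (11.0, 33.0), 90.0) [[ 0.51693625 -0.39854311]
 [ 0.57677501 -0.33962816]
 [ 0.59979941 -0.35759581]
 [ 0.54089659 -0.41556515]] [ 0.55860182 -0.37783306  0.018     ]
```

The crops confirm it: the yellow brass plane with dark wedge is at crop (195,205), with the blue one beside it, and the green tote is on the landing. Next I check the bottle clearance, then move above the plane.

```bash
python3 - <<'E'
from h import *
t=load('top0');s=load('scene0')
print(onz(t,377,126,.15),onz(s,177,342,.15),onz(t,375,134,.09),env.tip_reach)
E
```

```text
[ 0.71728286 -0.35089644  0.15      ] [ 0.73439877 -0.36236222  0.15      ] [ 0.70836549 -0.35908663  0.09      ] 0.022
```

>>> carry_out([
  [[0,390,-900,-80,0,0,-124],[0,390,-900,-80,0,0,-124],[0,390,-900,-80,0,0,-124],[0,390,-900,-80,0,0,-124],[0,390,-900,-80,0,0,-124],[0,390,-900,-80,0,0,-124],[0,390,-900,-80,0,0,-124],[0,390,-900,-80,0,0,-124],[0,390,-900,-80,0,0,-124],[0,390,-900,-80,0,0,-124],[0,390,-900,-80,0,0,-124],[0,390,-900,-80,0,0,-124],[0,390,-900,-80,0,0,-124],[0,390,-900,-80,0,0,-124],[0,390,-900,-80,0,0,-124],[0,390,-900,-80,0,0,-124],[0,390,-900,-80,0,0,-124],[0,390,-900,-80,0,0,-124],[0,390,-900,-80,0,0,-124],[0,390,-900,-80,0,0,-124]],
])

```text
time_s: 1.82
position: [0.4987, -0.2405, 0.1851]
tool_rot: [[-0.786, -0.0, 0.618], [-0.618, 0.0, -0.786], [0.0, -1.0, -0.001]]
ft_force: [0.2, -0.1, 0.3]
grip_width: 0.0859
```

>>> carry_out([
  [[0,58,-137,-45,0,0,0],[0,58,-137,-45,0,0,0],[0,58,-137,-45,0,0,0],[0,58,-137,-45,0,0,0],[0,58,-137,-45,0,0,0],[0,58,-137,-45,0,0,0]],
])

```text
time_s: 2.32
position: [0.5561, -0.3763, 0.1388]
tool_rot: [[-0.787, -0.002, 0.617], [-0.617, 0.002, -0.787], [0.0, -1.0, -0.002]]
ft_force: [0.2, 0.2, -0.2]
grip_width: 0.0855
```

```bash
python3 - <<'E'
from h import *
d=snap('wrist','w1'); o=env.observe(); print(o['position'],proj(d,[.5585,-.3772,.024]))
E
```

```text
[ 0.55616577 -0.3752724   0.13986357] (259.61094674038276, 188.57159520957387)
```

View pics/w1.png

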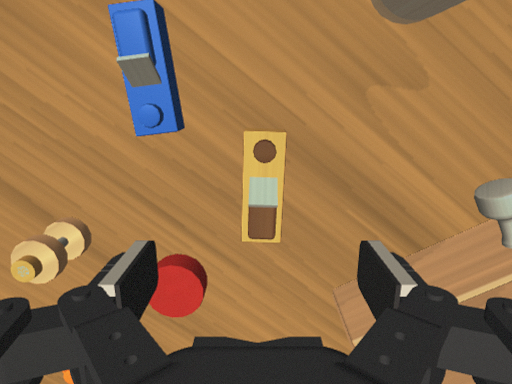

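The brass plane spans (244,132) to (281,242), almost aligned with the jaws. The tin at (177,285) is near the left finger.

```bash
python3 - <<'E'
from h import *
d=load('w1')
c=[onz(d,*p,.024) for p in((244,132),(286,132),(281,242),(242,242))]; c=np.array(c)
m=c.mean(0); a=(c[0]+c[1]-c[2]-c[3])/2; print(m,np.degrees(np.arctan2(a[1],a[0])),np.linalg.norm(a),np.linalg.norm(c[0]-c[1]),np.linalg.norm(c[2]-c[3]))
T=onz(d,177,281,.022); print('tin',T); z=np.array([.617,-.787]);x=np.array([-.787,-.617])
r=T[:2]-m[:2]; print('tin rel jaw,x',r@z,r@x)
o=env.observe(); R=o['tool_rot']; print((m-o['position'])*1000, np.degrees(np.arctan2(-R[0,2],R[1,2])))
E
```

```text
[ 0.55957009 -0.37964846  0.024     ] 36.636491867205734 0.08283374745417113 0.02917202285429302 0.02963070091549462
tin [ 0.45783204 -0.37306497  0.022     ]
tin rel jaw,x -0.0679535805921452 0.07600583223240608
[   3.40431959   -4.3760549  -115.86356601] -141.82896741566393
```

>>> carry_out([
  [[0,3,-4,-60,0,0,-1.5],[0,3,-4,-60,0,0,-1.5],[0,3,-4,-100,0,0,-1.5],[0,3,-4,-114,0,0,-1.5],[0,3,-4,-114,0,0,-1.5],[0,3,-4,-114,0,0,-1.5],[1,3,-4,-114,0,0,-1.5],[1,3,-4,-114,0,0,-1.5],[1,3,-4,-114,0,0,-1.5],[1,3,-4,-114,0,0,-1.5],[1,3,-4,-114,0,0,-1.5],[1,3,-4,-114,0,0,-1.5],[1,3,-4,-114,0,0,-1.5],[1,3,-4,-114,0,0,-1.5]],
], squeeze=40)

```text
time_s: 3.53
position: [0.5597, -0.3797, 0.0276]
tool_rot: [[-0.802, 0.001, 0.598], [-0.598, -0.001, -0.802], [-0.0, -1.0, 0.001]]
ft_force: [-1.0, 0.7, 5.8]
grip_width: 0.0293
```

>>> carry_out([
  [[1,0,0,40,0,0,0],[1,0,0,80,0,0,0],[1,0,0,120,0,0,0],[1,-10,40,150,0,0,5],[1,-42,352,180,0,0,39],[1,-42,352,180,0,0,39],[1,-42,352,180,0,0,39],[1,-42,352,180,0,0,39],[1,-42,352,180,0,0,39],[1,-42,352,180,0,0,39],[1,-42,352,180,0,0,39],[1,-42,352,180,0,0,39],[1,-42,352,180,0,0,39],[1,-42,352,180,0,0,39],[1,-42,352,180,0,0,39]],
])

```text
time_s: 4.78
position: [0.5174, -0.0278, 0.2063]
tool_rot: [[-0.247, -0.0, 0.969], [-0.969, -0.0, -0.247], [0.0, -1.0, -0.0]]
ft_force: [0.2, 0.3, -3.3]
grip_width: 0.0291
```

```bash
python3 - <<'E'
from h import *
d=snap('wrist','w2'); snap('scene','s2'); snap('top','t2'); o=env.observe(); print(o['position'],o['grip_width'],o['ft_force'])
E
```

```text
[ 0.51750259 -0.02855292  0.20619659] 0.029101934372069024 [ 0.30463799  0.29717555 -2.93243226]
```

View pics/w2.png

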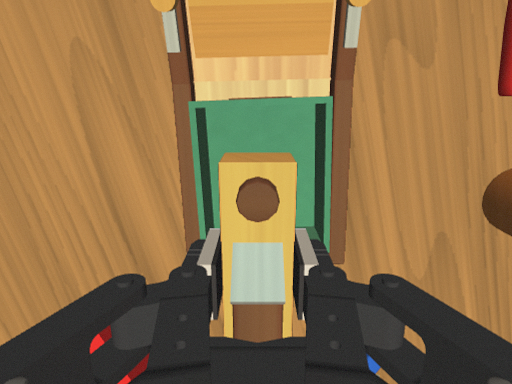

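View pics/s2.png

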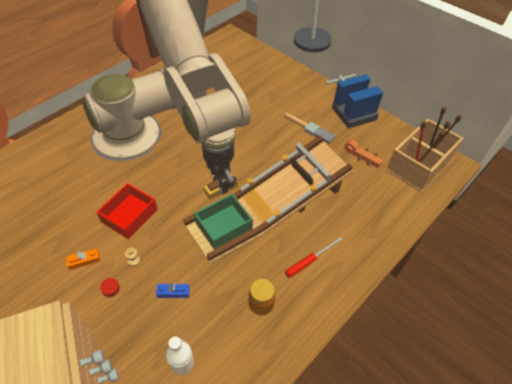

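The tote's front rim corners are at (190,101) and (332,97), the ramp's foot line at row ~80 and the lip's lower edge at row ~54.

```bash
python3 - <<'E'
from h import *
d=load('w2')
for p,z,n in(((190,101),.063,'rim FL'),((332,97),.063,'rim FR'),((206,240),.063,'rimL back'),((327,244),.063,'rimR back'),((194,80),.008,'footL'),((330,79),.008,'footR'),((195,57),.014,'lipL'),((330,53),.014,'lipR')):
    print(n,np.round(onz(d,*p,z),4))
a=onz(d,190,101,.063);b=onz(d,332,97,.063); v=(b-a)[:2]; print(np.linalg.norm(v),np.degrees(np.arctan2(v[1],v[0]))+90)
a=onz(d,194,80,.008);b=onz(d,330,79,.008); v=(b-a)[:2]; print(np.linalg.norm(v),np.degrees(np.arctan2(v[1],v[0]))+90)
# long rail right inner edge; crop
c=cv2.resize(d['img'][0:260,140:370],None,fx=2.3,fy=2.3,interpolation=cv2.INTER_CUBIC);cv2.imwrite('pics/w2c.png',c[:,:,::-1])
E
```

```text
rim FL [0.483  0.0455 0.063 ]
rim FR [0.5882 0.0217 0.063 ]
rimL back [ 0.4621 -0.0672  0.063 ]
rimR back [ 0.5611 -0.0961  0.063 ]
footL [0.4814 0.0643 0.008 ]
footR [0.6008 0.0348 0.008 ]
lipL [0.4888 0.0818 0.014 ]
lipR [0.6036 0.0559 0.014 ]
0.10784857146376917 77.27825400765069
0.1229815978998137 76.11532320385687
```

View pics/w2c.png

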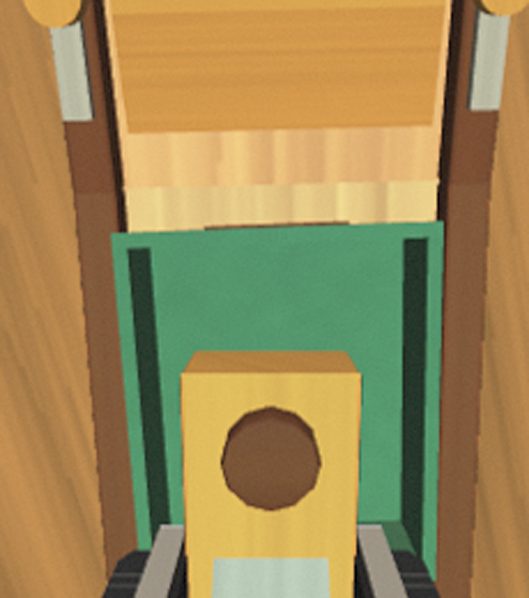

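>>> carry_out([
  [[1,4,-1,-40,0,0,1],[1,4,-1,-80,0,0,1],[1,4,-1,-110,0,0,1],[1,4,-1,-130,0,0,1],[1,4,-1,-145,0,0,1],[1,4,-1,-155,0,0,1],[1,4,-1,-160,0,0,1],[1,4,-1,-164,0,0,1],[1,4,-1,-164,0,0,1],[1,4,-1,-164,0,0,1]],
])

```text
time_s: 5.77
position: [0.5218, -0.0287, 0.0432]
tool_rot: [[-0.23, 0.001, 0.973], [-0.973, -0.0, -0.23], [0.0, -1.0, 0.001]]
ft_force: [-0.0, 0.2, -2.9]
grip_width: 0.0294
```

>>> carry_out([
  [[1,0,0,-2,0,0,0],[1,0,0,-2,0,0,0],[0.4,0,0,-2,0,0,0],[0.4,0,0,-2,0,0,0],[0.4,0,0,-2,0,0,0],[0.4,0,0,-2,0,0,0],[0.4,0,0,-2,0,0,0],[0.4,0,0,-2,0,0,0]],
])

```text
time_s: 6.43
position: [0.5215, -0.0285, 0.0407]
tool_rot: [[-0.23, 0.0, 0.973], [-0.973, -0.0, -0.23], [0.0, -1.0, 0.0]]
ft_force: [0.0, -0.0, -0.6]
grip_width: 0.0516
```

The plane is released in the tote. Next I lift, tilt the tool 20° and come down behind the tail.

>>> carry_out([
  [[0.4,0,0,40,0,0,0],[0.4,0,0,80,0,0,0],[0.6,0,0,110,0,0,0],[0.6,-24,-100,110,19.4,-4.8,0],[0.6,-24,-100,110,19.4,-4.8,0],[0.6,-24,-100,110,19.4,-4.8,0],[0.6,-24,-100,110,19.4,-4.8,0],[0.6,-24,-100,110,19.4,-4.8,0],[0.6,-24,-100,60,19.4,-4.8,0],[0.6,-24,-100,40,19.4,-4.8,0],[0.6,-24,-100,40,19.4,-4.8,0],[0.6,-24,-100,40,19.4,-4.8,0]],
])

```text
time_s: 7.43
position: [0.4974, -0.1271, 0.0805]
tool_rot: [[-0.215, 0.079, 0.973], [-0.915, 0.333, -0.229], [-0.342, -0.94, 0.001]]
ft_force: [0.8, 0.2, 0.6]
grip_width: 0.0342
```

```bash
python3 - <<'E'
from h import *
d=snap('wrist','w3'); snap('scene','s3');o=env.observe(); print(o['position'],o['grip_width'],o['ft_force'],o['q'])
s=load('s3')
cv2.imwrite('pics/s3c.png',cv2.resize(s['img'][120:280,140:380],None,fx=3,fy=3,interpolation=cv2.INTER_CUBIC)[:,:,::-1])
E
```

```text
[ 0.49827891 -0.12808362  0.0821586 ] 0.03415646995636324 [ 0.25004023 -0.60252381  0.5471466 ] [-36.30999447  31.31298841  93.64346693  20.50461588  64.32155114
 -33.56898446]
```

View pics/w3.png

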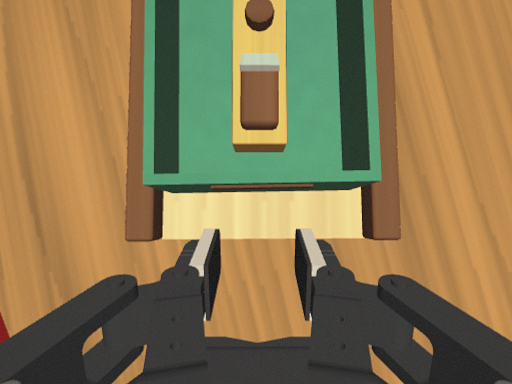

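View pics/s3c.png

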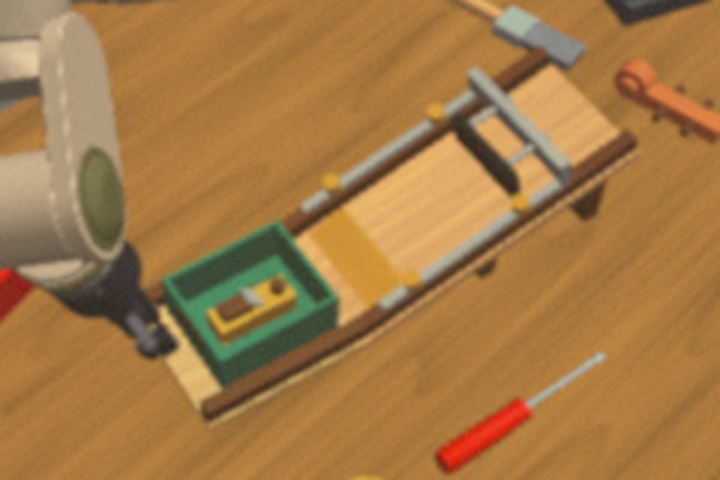

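The plane lies flat in the tote. The tail's rim edge is at row ~182–190, from (145,186) to (380,181), and the landing's end is at row 239.

```bash
python3 - <<'E'
from h import *
d=load('w3'); D=np.array([.24,.971]); f=np.array([.541,.0496])
for p,z in(((145,186),.063),((380,181),.063),((210,190),.063),((312,187),.063),((162,239),.008),((362,239),.008),((126,240),.030),((400,238),.030)):
    P=onz(d,*p,z); r=P[:2]-f; print(p,np.round(P,4),'s',np.round(r@D,4),'y',np.round(r@[-D[1],D[0]],4))
E
```

```text
(145, 186) [ 0.4548 -0.0823  0.063 ] s -0.1488 y 0.052
(380, 181) [ 0.5605 -0.1048  0.063 ] s -0.1452 y -0.056
(210, 190) [ 0.4835 -0.0909  0.063 ] s -0.1503 y 0.0221
(312, 187) [ 0.5294 -0.1003  0.063 ] s -0.1483 y -0.0247
(162, 239) [ 0.4416 -0.1076  0.008 ] s -0.1765 y 0.0588
(362, 239) [ 0.5615 -0.1358  0.008 ] s -0.1751 y -0.0644
(126, 240) [ 0.4285 -0.1037  0.03  ] s -0.1758 y 0.0724
(400, 238) [ 0.5757 -0.1371  0.03  ] s -0.173 y -0.0785
```

>>> carry_out([
  [[0.6,3,-1,-20,0,0,0],[0.6,3,-1,-40,0,0,0],[0.6,3,-1,-41,0,0,0],[0.6,3,-1,-41,0,0,0],[0.6,3,-1,-41,0,0,0],[0.6,3,-1,-41,0,0,0]],
])

```text
time_s: 8.03
position: [0.501, -0.1297, 0.0411]
tool_rot: [[-0.215, 0.084, 0.973], [-0.915, 0.33, -0.231], [-0.341, -0.94, 0.006]]
ft_force: [0.5, 0.5, 0.8]
grip_width: 0.0347
```

>>> carry_out([
  [[0.6,1.0,4,0,0,0,0],[0.6,2.0,8,0,0,0,0],[0.6,3.0,12,0,0,0,0],[0.6,3.6,15,0,0,0,0],[0.6,4.3,18,0,0,0,0],[0.6,5.0,21,0,0,0,0],[0.6,5.8,24,0,0,0,0],[0.6,6.5,27,0,0,0,0]],
])

```text
time_s: 8.7
position: [0.507, -0.1027, 0.0396]
tool_rot: [[-0.216, 0.082, 0.973], [-0.915, 0.331, -0.231], [-0.341, -0.94, 0.004]]
ft_force: [-2.0, -4.7, 0.4]
grip_width: 0.0342
```

```bash
python3 - <<'E'
from h import *
d=snap('wrist','w4'); o=env.observe(); print(o['position'],o['ft_force'])
E
```

```text
[ 0.50709687 -0.10211891  0.03962597] [-0.04795468 -2.21027468  0.03253129]
```

View pics/w4.png

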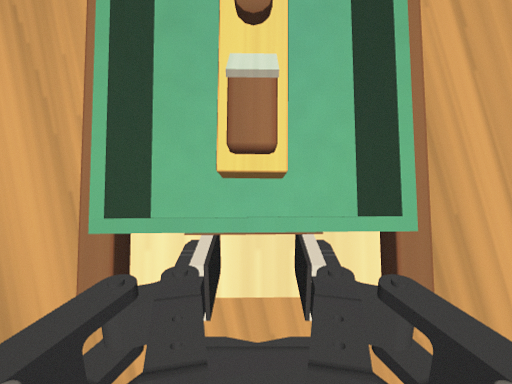

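```bash
cat >> h.py <<'E'
D=np.array([.24,.971]);F=np.array([.541,.0496])
def sy(P): r=np.array(P)[:2]-F; return r@D, r@np.array([-D[1],D[0]])
E
python3 - <<'E'
from h import *
d=load('w4')
for p in((90,234),(416,231)): print(sy(onz(d,*p,.063)))
print(sy([.507,-.1024]))
E
```

```text
(np.float64(-0.1425236000804615), np.float64(0.052297608832039225))
(np.float64(-0.14047370659503808), np.float64(-0.05624485877346284))
(np.float64(-0.155752), np.float64(-0.0034659999999999682))
```

>>> carry_out([
  [[0.6,1.4,6,0,0,0,0],[0.6,2.9,12,0,0,0,0],[0.6,4.5,18,0,0,0,0],[0.6,6,24,0,0,0,0],[0.6,7.5,30,0,0,0,0],[0.6,9,36,0,0,0,0],[0.6,10.5,42,0,0,0,0],[0.6,12,48,0,0,0,0],[0.6,13.5,54,0,0,0,0],[0.6,15,60,0,0,0,0]],
])

```text
time_s: 9.58
position: [0.5221, -0.0426, 0.0394]
tool_rot: [[-0.216, 0.082, 0.973], [-0.915, 0.331, -0.231], [-0.341, -0.94, 0.004]]
ft_force: [-1.7, -6.8, -2.1]
grip_width: 0.0343
```

```bash
python3 - <<'E'
from h import *
d=snap('wrist','w5'); o=env.observe(); print(o['position'],o['ft_force'],sy(o['position']))
s=snap('scene','s5')
cv2.imwrite('pics/s5c.png',cv2.resize(s['img'][120:280,140:380],None,fx=3,fy=3,interpolation=cv2.INTER_CUBIC)[:,:,::-1])
E
```

```text
[ 0.52203915 -0.04139948  0.0394452 ] [ 1.17740064 -2.07524916 -1.94176382] (np.float64(-0.09291109834011371), np.float64(-0.0034288846611964666))
```

View pics/s5c.png

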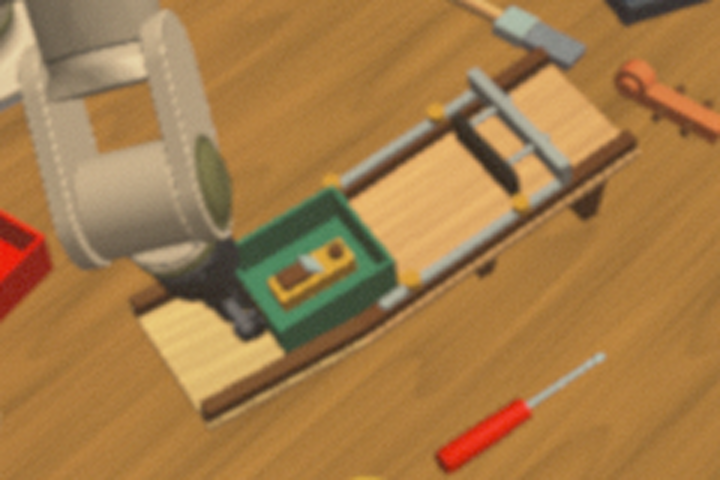

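View pics/w5.png

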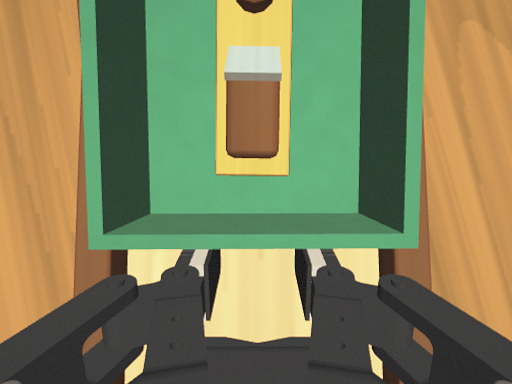

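>>> carry_out([
  [[0.6,1.4,6,0,0,0,0],[0.6,2.9,12,0,0,0,0],[0.6,4.4,18,0,0,0,0],[0.6,5.9,24,0,0,0,0],[0.6,7.4,30,0,0,0,0],[0.6,8.9,36,0,0,0,0],[0.6,10.4,42,0,0,0,0],[0.6,11.9,48,0.5,0,0,0],[0.6,13.3,54,1,0,0,0],[0.6,14.8,60,1.5,0,0,0],[0.6,16.3,66,2,0,0,0],[0.6,17.5,71,2.5,0,0,0]],
])

```text
time_s: 10.68
position: [0.5397, 0.0289, 0.0423]
tool_rot: [[-0.215, 0.082, 0.973], [-0.915, 0.331, -0.231], [-0.341, -0.94, 0.004]]
ft_force: [-1.7, -8.4, -0.0]
grip_width: 0.034
```

```bash
python3 - <<'E'
from h import *
d=snap('wrist','w6'); o=env.observe(); print(o['position'],o['ft_force'],sy(o['position']))
s=snap('scene','s6')
cv2.imwrite('pics/s6c.png',cv2.resize(s['img'][120:280,140:380],None,fx=3,fy=3,interpolation=cv2.INTER_CUBIC)[:,:,::-1])
E
```

```text
[0.5397867  0.02963421 0.04244786] [-0.7058948  -3.85112119  0.39089743] (np.float64(-0.019677976983153416), np.float64(-0.0036136806153514046))
```

View pics/s6c.png

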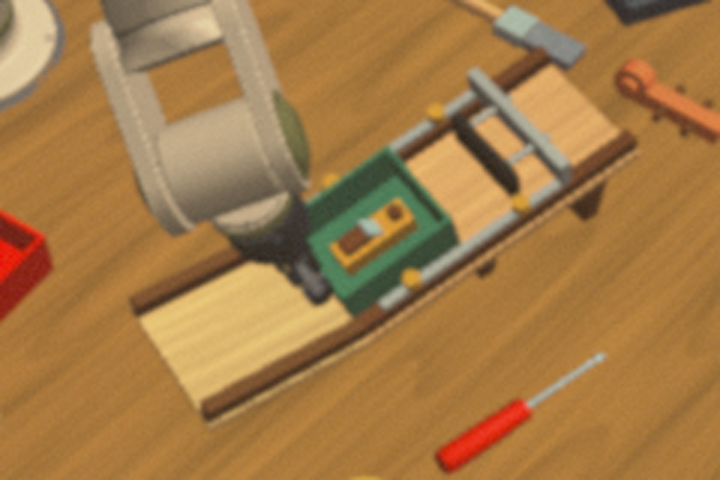

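View pics/w6.png

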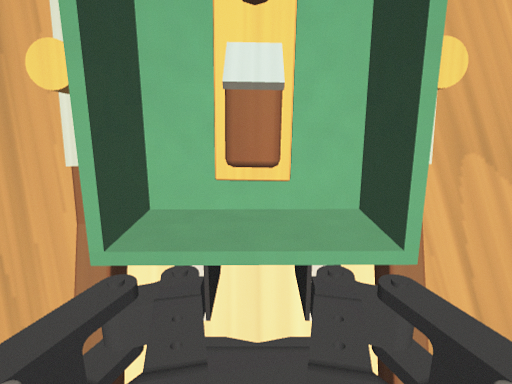

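>>> carry_out([
  [[0.6,1.2,5,1,0,0,0],[0.6,2.4,9.5,2.2,0,0,0],[0.6,3.5,14,3.6,0,0,0],[0.6,4.7,19,5,0,0,0],[0.6,5.8,23.5,6.4,0,0,0],[0.6,7,28,7.8,0,0,0],[0.6,8.1,33,9.4,0,0,0],[0.6,9.3,37.5,11,0,0,0],[0.6,10.5,42.5,12.6,0,0,0],[0.6,11.6,47,14.2,0,0,0],[0.6,12.8,51.8,16,0,0,0]],
])

```text
time_s: 11.7
position: [0.5521, 0.0808, 0.058]
tool_rot: [[-0.216, 0.081, 0.973], [-0.915, 0.332, -0.231], [-0.342, -0.94, 0.003]]
ft_force: [-1.4, -4.6, -3.9]
grip_width: 0.0344
```

```bash
python3 - <<'E'
from h import *
o=env.observe(); print(o['ft_force'])
d=snap('wrist','w7'); o=env.observe(); print(o['position'],o['ft_force'],sy(o['position']))
s=snap('scene','s7');t=snap('top','t7')
cv2.imwrite('pics/s7c.png',cv2.resize(s['img'][120:280,140:380],None,fx=3,fy=3,interpolation=cv2.INTER_CUBIC)[:,:,::-1])
cv2.imwrite('pics/t7c.png',cv2.resize(t['img'][130:230,140:320],None,fx=4,fy=4,interpolation=cv2.INTER_CUBIC)[:,:,::-1])
E
```

```text
[-1.36579747 -4.58988129 -3.94055831]
[0.55239607 0.08165559 0.05852513] [-0.25751998 -0.84405337 -1.30666354] (np.float64(0.03386102966370565), np.float64(-0.0033722402735355777))
```

View pics/s7c.png

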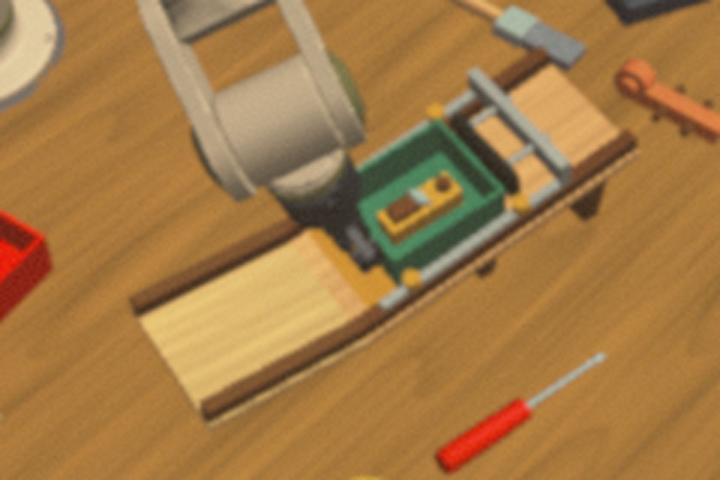

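View pics/w7.png

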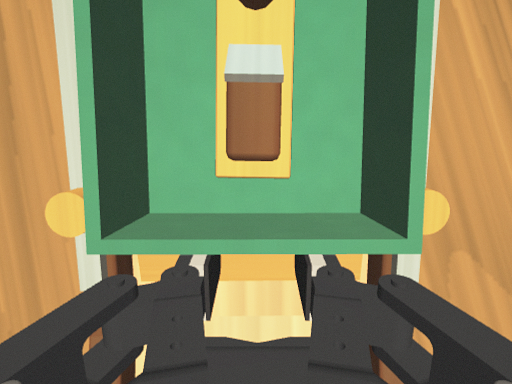

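View pics/t7c.png

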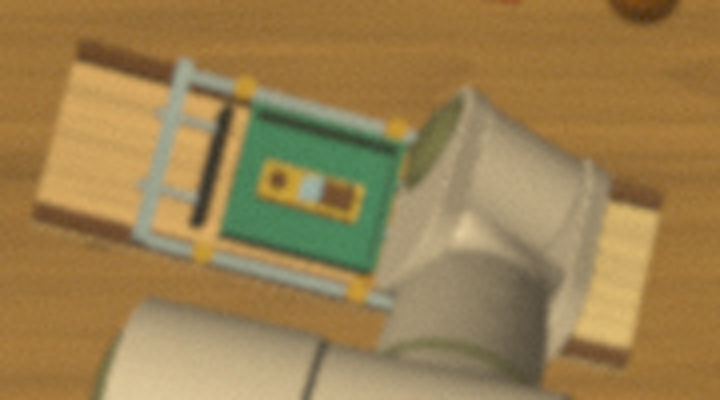

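>>> carry_out([
  [[0.6,0.5,1.9,0.5,0,0,0],[0.6,0.9,3.8,1,0,0,0],[0.6,1.4,5.6,1.5,0,0,0],[0.6,1.9,7.5,2,0,0,0],[0.6,2.3,9.4,2.4,0,0,0]],
])

```text
time_s: 12.27
position: [0.5545, 0.0897, 0.0603]
tool_rot: [[-0.216, 0.082, 0.973], [-0.915, 0.332, -0.231], [-0.342, -0.94, 0.003]]
ft_force: [-0.7, -3.2, -3.0]
grip_width: 0.034
```

```bash
cat > look.py <<'E'
import sys
from h import *
n=sys.argv[1]
o=env.observe(); print(o['ft_force'],sy(o['position']),o['position'])
d=snap('wrist','w'+n);t=snap('top','t'+n); o=env.observe(); print(o['ft_force'],o['time_s'])
a=cv2.resize(t['img'][138:205,165:265],None,fx=6,fy=6,interpolation=cv2.INTER_CUBIC)
cv2.imwrite(f'pics/t{n}c.png',a[:,:,::-1])
E
python3 look.py 8
```

```text
[-0.6737518  -3.19511849 -2.9803225 ] (np.float64(0.042214602987323026), np.float64(-0.0034479726924242816)) [0.55447354 0.08974516 0.06032528]
[-0.52468876 -2.13375167 -1.41571053] 12.3667
```

View pics/t8c.png

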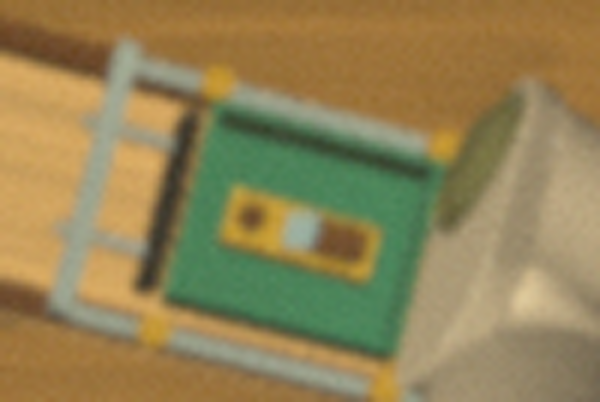

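View pics/w8.png

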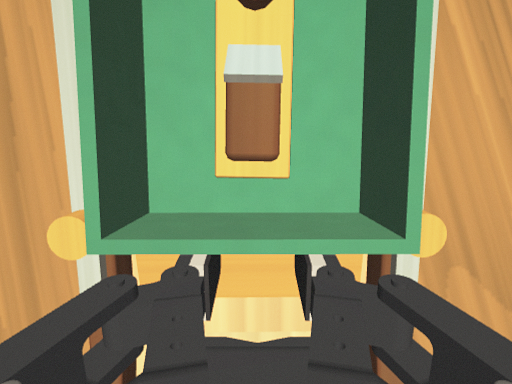

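>>> carry_out([
  [[0.6,0.2,0.9,0.2,0,0,0],[0.6,0.5,1.9,0.5,0,0,0],[0.6,0.7,2.8,0.7,0,0,0],[0.6,0.9,3.8,1,0,0,0]],
])

```text
time_s: 12.7
position: [0.5555, 0.0935, 0.0615]
tool_rot: [[-0.216, 0.082, 0.973], [-0.915, 0.331, -0.231], [-0.341, -0.94, 0.004]]
ft_force: [-0.4, -4.6, -2.4]
grip_width: 0.0341
```

```bash
python3 look.py 9
```

```text
[-0.38445527 -4.55291603 -2.40831826] (np.float64(0.04605414300160534), np.float64(-0.0035239317359140668)) [0.55546835 0.09345349 0.06149206]
[-0.11815804 -3.51025622 -2.22589954] 12.8
```

View pics/t9c.png

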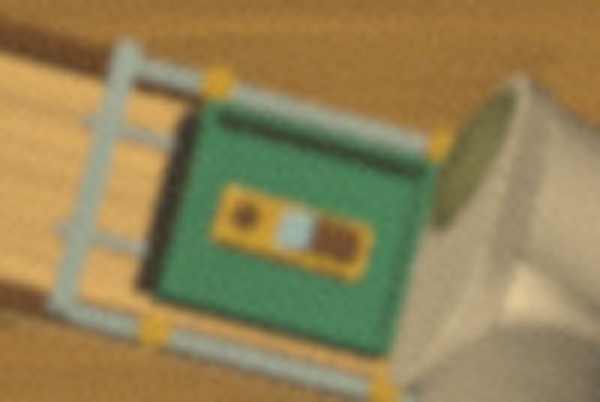

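>>> carry_out([
  [[0.6,0.1,0.5,0.1,0,0,0],[0.6,0.2,0.9,0.2,0,0,0],[0.6,0.2,0.9,0.2,0,0,0]],
])

```text
time_s: 13.05
position: [0.5557, 0.0943, 0.0617]
tool_rot: [[-0.216, 0.082, 0.973], [-0.915, 0.331, -0.231], [-0.342, -0.94, 0.004]]
ft_force: [-1.3, -4.6, -2.5]
grip_width: 0.0343
```

>>> carry_out([
  [[0.6,0.1,0.5,0.1,0,0,0],[0.6,0.2,0.9,0.2,0,0,0],[0.6,0.2,0.9,0.2,0,0,0]],
])

```text
time_s: 13.3
position: [0.5559, 0.095, 0.0619]
tool_rot: [[-0.216, 0.082, 0.973], [-0.915, 0.331, -0.231], [-0.341, -0.94, 0.004]]
ft_force: [-0.6, -5.3, -3.0]
grip_width: 0.0344
```

```bash
python3 look.py 10
```

```text
[-0.61880732 -5.25831161 -3.02048064] (np.float64(0.04768641815102168), np.float64(-0.0036055726960073113)) [0.55593916 0.09501815 0.0619002 ]
[-1.6423548  -6.69375332 -2.48244334] 13.4
```

View pics/t10c.png

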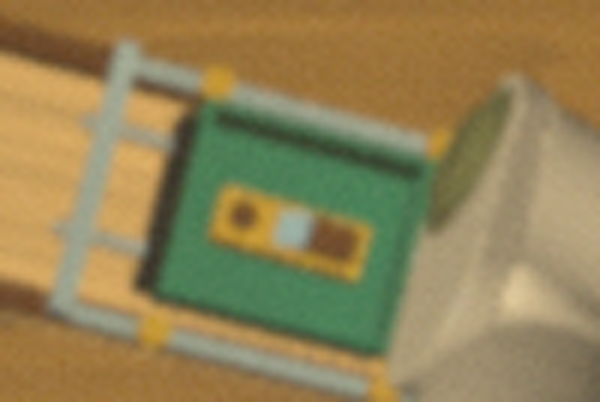

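>>> carry_out([
  [[0.6,0.1,0.5,0.1,0,0,0],[0.6,0.2,0.9,0.2,0,0,0],[0.6,0.2,0.9,0.2,0,0,0]],
])

```text
time_s: 13.65
position: [0.5562, 0.0957, 0.0621]
tool_rot: [[-0.216, 0.083, 0.973], [-0.915, 0.331, -0.231], [-0.341, -0.94, 0.004]]
ft_force: [-1.4, -7.8, -2.6]
grip_width: 0.0338
```

>>> carry_out([
  [[0.6,0.1,0.5,0.1,0,0,0],[0.6,0.2,0.9,0.2,0,0,0],[0.6,0.2,0.9,0.2,0,0,0]],
])

```text
time_s: 13.9
position: [0.5565, 0.0965, 0.0623]
tool_rot: [[-0.216, 0.083, 0.973], [-0.915, 0.33, -0.231], [-0.341, -0.94, 0.004]]
ft_force: [-0.8, -8.3, -3.1]
grip_width: 0.0341
```

```bash
python3 look.py 11; python3 -c "
from h import *
w=load('w11');cv2.imwrite('pics/w11c.png',cv2.resize(w['img'][180:384,60:450],None,fx=2,fy=2,interpolation=cv2.INTER_CUBIC)[:,:,::-1])"
```

```text
[-0.84312936 -8.26822432 -3.14786106] (np.float64(0.04922878974419066), np.float64(-0.003777114104977115)) [0.55647566 0.09647398 0.06225046]
[-0.7713961  -8.51488381 -2.90330458] 14.0
```

View pics/t11c.png

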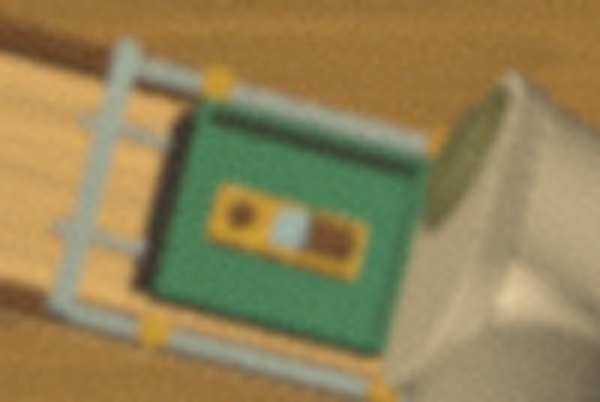

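View pics/w11c.png

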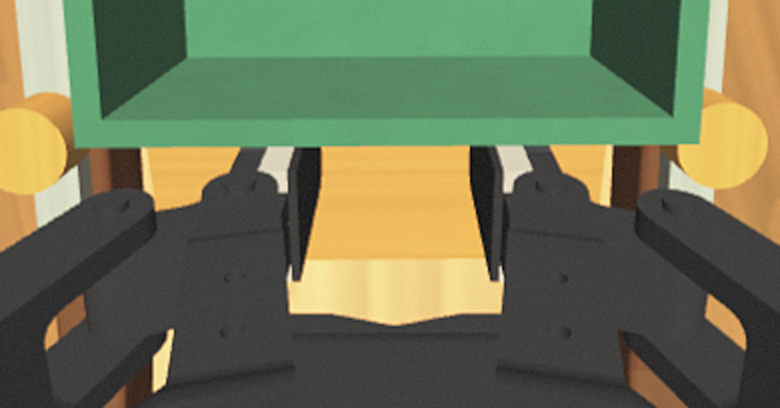

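The force has risen from about 4.6 to 8.4 N over 2 mm, so the bumper is touched lightly, at roughly 3–4 N. I'll lower the finger square to the deck so the tail is carried down behind the lip.

>>> carry_out([
  [[0.6,0.1,0.4,-1.5,0,0,0],[0.6,0.2,0.7,-3,0,0,0],[0.6,0.2,1.0,-4.5,0,0,0],[0.6,0.3,1.3,-6,0,0,0],[0.6,0.4,1.6,-7,0,0,0],[0.6,0.4,1.6,-7,0,0,0]],
])

```text
time_s: 14.5
position: [0.5571, 0.098, 0.0558]
tool_rot: [[-0.215, 0.084, 0.973], [-0.915, 0.331, -0.231], [-0.341, -0.94, 0.005]]
ft_force: [-1.7, -9.0, 2.1]
grip_width: 0.0342
```

```bash
python3 look.py 12; python3 -c "
from h import *
w=load('w12');cv2.imwrite('pics/w12c.png',cv2.resize(w['img'][180:384,60:450],None,fx=2,fy=2,interpolation=cv2.INTER_CUBIC)[:,:,::-1])"
```

```text
[-1.7036024  -9.02499876  2.1235462 ] (np.float64(0.05083616215717891), np.float64(-0.004058749587475783)) [0.55713461 0.09796648 0.05580788]
[-2.53690981 -8.88293065  1.90556751] 14.6
```

View pics/w12c.png

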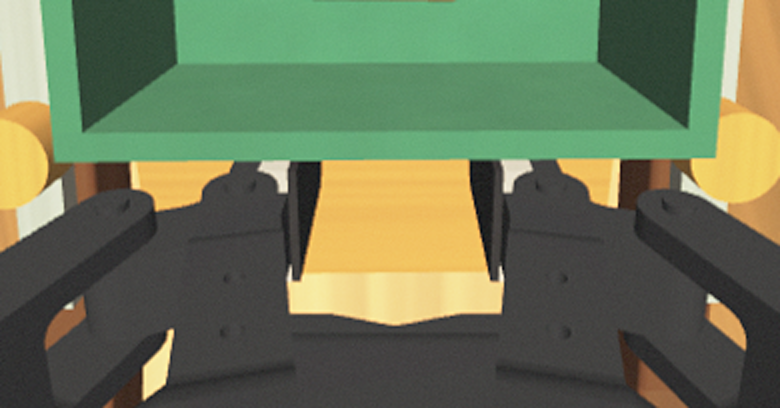

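View pics/t12c.png

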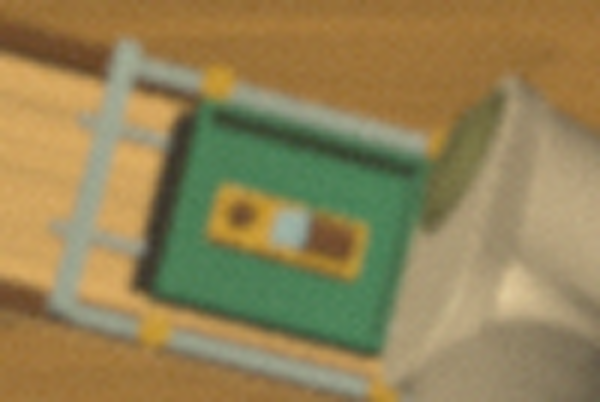

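>>> carry_out([
  [[0.6,-0.2,-0.9,-0.2,0,0,0],[0.6,-0.5,-1.9,-0.5,0,0,0],[0.6,-0.7,-2.8,-0.7,0,0,0],[0.6,-0.7,-2.8,-0.7,0,0,0]],
])

```text
time_s: 14.93
position: [0.5559, 0.0962, 0.0547]
tool_rot: [[-0.216, 0.082, 0.973], [-0.914, 0.332, -0.231], [-0.342, -0.94, 0.003]]
ft_force: [0.1, 0.6, -0.2]
grip_width: 0.0343
```

>>> carry_out([
  [[0.6,-0.5,-1.9,-0.5,0,0,0],[0.6,-0.9,-3.8,-1,0,0,0],[0.6,-0.9,-3.8,-1,0,0,0]],
])

```text
time_s: 15.18
position: [0.5549, 0.092, 0.0535]
tool_rot: [[-0.216, 0.082, 0.973], [-0.915, 0.332, -0.231], [-0.342, -0.94, 0.003]]
ft_force: [0.7, -0.7, 0.2]
grip_width: 0.034
```

```bash
python3 look.py 13; python3 -c "
from h import *
w=load('w13');cv2.imwrite('pics/w13c.png',cv2.resize(w['img'][180:384,60:450],None,fx=2,fy=2,interpolation=cv2.INTER_CUBIC)[:,:,::-1])"
```

```text
[ 0.74761176 -0.70608682  0.18495533] (np.float64(0.04447743815513901), np.float64(-0.0033756227408768048)) [0.55494616 0.09195876 0.05347288]
[-0.46304912  0.00345493 -0.35099521] 15.2833
```

View pics/w13c.png

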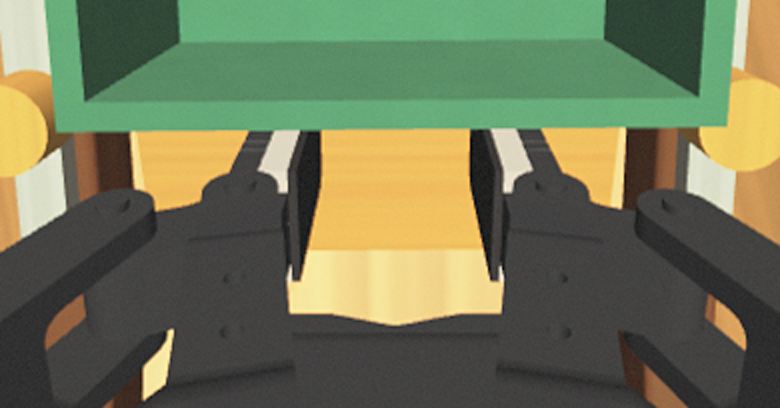

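View pics/t13c.png

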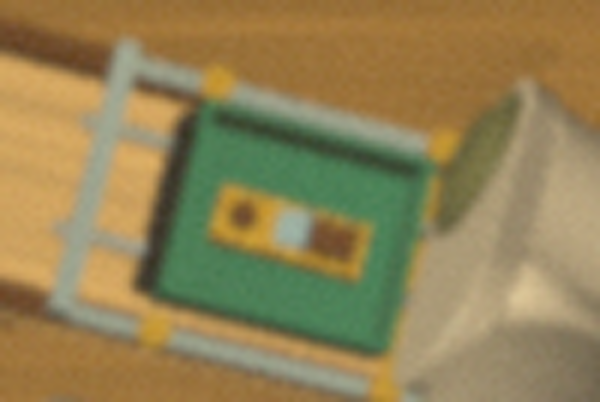

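>>> carry_out([
  [[0.6,-3,-12,0,0,0,0],[0.6,-8,-32,5,0,0,0],[0.6,-14,-57,20,0,0,0],[0.6,-20,-80,55,0,0,0],[0.6,-20,-80,85,0,0,0],[0.6,-20,-80,85,0,0,0]],
])

```text
time_s: 15.78
position: [0.5368, 0.0097, 0.1436]
tool_rot: [[-0.215, 0.091, 0.972], [-0.915, 0.329, -0.233], [-0.341, -0.94, 0.013]]
ft_force: [-0.0, -0.3, -0.5]
grip_width: 0.0344
```

```bash
python3 look.py 14; python3 - <<'E'
from h import *
s=snap('scene','s14')
cv2.imwrite('pics/s14c.png',cv2.resize(s['img'][140:240,200:350],None,fx=5,fy=5,interpolation=cv2.INTER_CUBIC)[:,:,::-1])
E
```

```text
[-0.00699252 -0.32192836 -0.54556418] (np.float64(-0.03977706972129105), np.float64(-0.00548350598441857)) [0.53677985 0.00967803 0.14361373]
[-1.04469674  0.46528298 -0.64659651] 15.8833
```

View pics/w14.png

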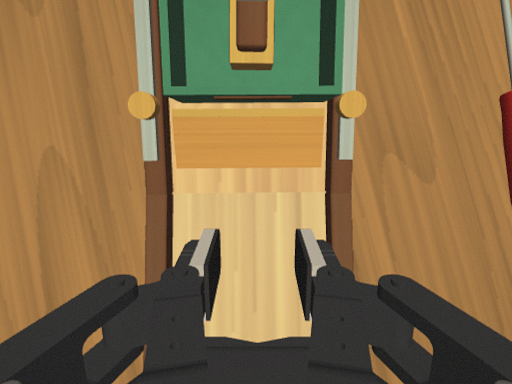

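View pics/s14c.png

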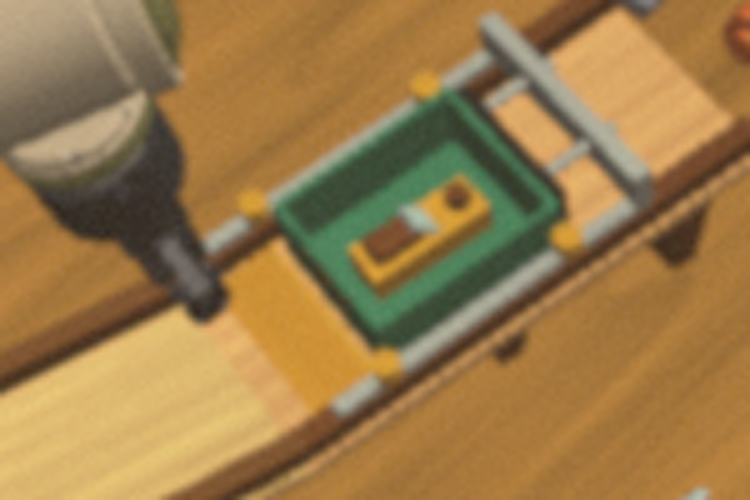

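View pics/t14c.png

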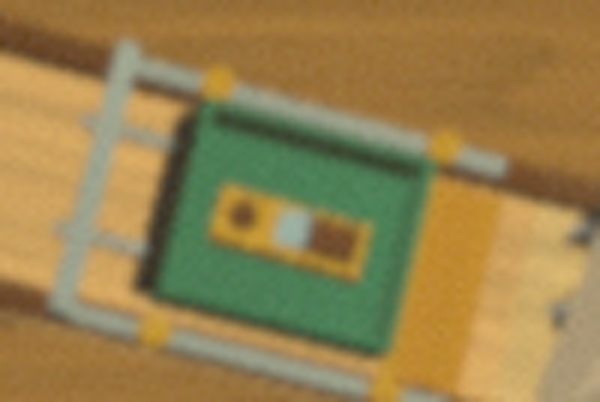

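```bash
python3 - <<'E'
from h import *
w=load('w14')
cv2.imwrite('pics/w14c.png',cv2.resize(w['img'][70:190,120:380],None,fx=3,fy=3,interpolation=cv2.INTER_CUBIC)[:,:,::-1])
def deckpt(u,v,h):
    c,r=ray(w,u,v); a=np.radians(14); n=np.array([-np.sin(a)*D[0],-np.sin(a)*D[1],np.cos(a)]);o=np.array([*F,.008]);k=(h-(c-o)@n)/(r@n);p=c+k*r-o
    return p@np.array([np.cos(a)*D[0],np.cos(a)*D[1],np.sin(a)])
print('run-up foot',deckpt(250,167,0),'crest start',deckpt(250,116,.007),'crest end',deckpt(250,108,.007),'foot',deckpt(250,192,0),'tail @rim h55',deckpt(250,95,.055),'tail low @h0',deckpt(250,101,0))
E
```

```text
run-up foot 0.020262471920409558 crest start 0.059914418812182846 crest end 0.06585832515893436 foot -8.096620029821344e-05 tail @rim h55 0.07008246029801454 tail low @h0 0.07168365473521107
```

View pics/w14c.png

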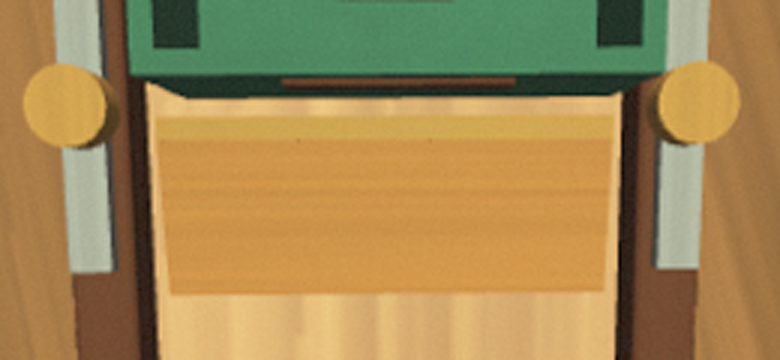

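Wrist crop: a strip of bare deck (rows ~97–115 of the crop) shows between the lip's back face at s=65.9 mm and the tote's tail at s≈70–71.5 mm. The tail wall stands square to the deck, so the tail is down behind the lip. I'll check the bystanders, then hand in.

```bash
python3 - <<'E'
from h import *
a=load('top0')['img'].astype(int);b=load('t14')['img'].astype(int)
for n,(u,v) in dict(spool=(351,222),tin=(377,216),bottle=(375,130),jar=(302,123),gouge=(255,125),brush=(126,205),scroll=(122,158),blue=(343,179),orange=(381,253),red=(326,264)).items():
    print(n,np.abs(a-b)[v-12:v+13,u-12:u+13].mean().round(1),end='; ')
o=env.observe(); print(o['time_s'],o['ft_force'])
s=snap('scene','s15'); print(np.abs(s['img'].astype(int)-load('s14')['img'])[160:230,250:330].mean())
env.close_job()
E
```

```text
spool 3.4; tin 3.7; bottle 3.4; jar 3.6; gouge 3.7; brush 3.3; scroll 3.4; blue 3.1; orange 3.2; red 4.8; 15.9333 [-0.58726591  0.42707176 -1.03496644]
2.0070833333333336
the job is handed in; nothing more can be done
```

The brass plane lies flat in the green tote, and the tote sits flat on the slope with its tail behind the brass lip. I handed the job in at about 16 s.

- **Push:** I pushed the tote up the ramp with the finger tips tilted against its tail and felt for the bumper in 1 mm steps. The push force rose from about 4.6 N to about 9 N. That 9 N is the whole push, friction included, so the bumper's share stayed below the 12 N limit. I then lowered the finger, backed off, and moved the arm clear.
- **Tail:** The last wrist view puts the lip's back face 66 mm up the slope and the tail at about 70–71.5 mm. The tail wall is square to the deck and bare deck shows in between.
- **Spare room:** That gap is 4–5.5 mm against the 4 mm the frame allows. The tote's front is probably just resting on the bumper, and the difference is within camera error.
- **Bystanders:** All of them, and the look-alikes, are unchanged from the first top picture to within image noise.
- **Force:** The last wrist reading was about 1 N, which is also just noise.

No check failed, but the red tote's picture difference (4.8) was slightly above the others (3.1–3.7). The arm never came near it.

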